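Make up a polishing disc pack and top up the tray of covers

ROBOT

A 6-joint arm with a two-finger parallel gripper is mounted at the origin on the work surface. World frame = base frame: x ahead of the robot, y to its left, z up, the work surface at z = 0. Lengths are in m, angles in rad, forces in N, time in s.
With the tool pointing down it reaches from about 0.35 to 0.775 m from the base axis. Payload 5.5 kg.
Tool frame: the origin (TCP) lies between the finger pads; the fingertips stand 19 mm ahead of it and the grasp point (between the pads) is the TCP; z points along the fingers, y is the line along which they close (so a half turn about z gives the same grasp; the last joint's range is limited). The gripper opens to 85 mm and grips with 20 to 120 N. Pads are 22 mm wide; open, the fingers measure 114 mm over their backs; the gripper's body (76 mm by 85 mm) begins 54 mm behind the grasp point. The pads swing forward as they close: fully open they stand 13 mm farther back than shut.
Start: joints at [-1.415, 0.313, 0.046, 1.304, 0, 1.431], TCP at [0.168, -0.55, 0.25] pointing down, gripper open.
Joint ranges: [-2.76, 2.76], [-0.86, 1.69], [-1.03, 1.26], [-2.2, 2.34], [-1.47, 1.5], [-3.14, 3.14]. Speed limits (rad/s): [2.57, 2.57, 3.14, 3.14, 3.14, 3.14].

INTERFACE

Orientations are given as a unit quaternion [w, x, y, z].
In Python, from workcell import env gives the robot as it stands.
- The arm moves only by the shell command python3 -m pendant 'ROWS' [FORCE]. ROWS is JSON, a list of rows, each an object with "travel": the shift along the tool's x, y, z scaled (see below), a list of three; "rot": the turn, a rotation vector about the tool's x, y, z scaled (see below), a list of three; "fingers": the opening, from -1 (shut) to 1 (fully open). In form: [{"travel": [dx, dy, dz], "rot": [wx, wy, wz], "fingers": fingers}, ...]. A call has 1 to 10 rows; each row is the pose to reach, as a shift and turn from the pose commanded when the call began, along the tool's axes at that moment; what a row does not reach only later rows make up. The controller multiplies each number of a shift by 0.12 m and each number of a turn by 60 degrees. A row lasts 1/10 s, in which the tool goes at most 50 mm and 8.59 degrees, less where a joint would pass 70% of its speed; a pose out of reach is approached as far as the arm can. A call with a number of a shift or a turn outside -1 to 1 is refused whole. A call with a gripper value outside its range is refused whole. The fingers move at their own pace and stop on an object; FORCE is the grip in N (left out, the last holds). Time passes only in rows, so rows that repeat a pose let the fingers close. It gives the time, the measured TCP pose, the force, the opening and the grip force at its end, in the units of the state.
- env.get_state(): the state, without advancing time (a new reading comes with each control period).
- env.read_camera(name): name is "scene" or "top" or "wrist"; returns (picture, depth): 384x512x3 uint8, blue, green, red; 384x512 float32, m along the optical axis (not along the pixel's ray), 0 where there is no reading.
- env.camera_model(name): a dict with "fovy" (degrees; the focal length in pixels is half the picture's height over the tangent of half this angle, whatever the lens; pixels are square), "cx", "cy" (the principal point, pixels), "k1" (the pictures are not rectified: a ray, as slopes to the right and down, at radius r is drawn at 1 + k1 r^2 times it, then the intrinsics apply), "rvec" (rotation vector, rad) and "tvec" (3), from world to camera coordinates, as OpenCV has them; the wrist camera has in their place "T_tool_cam" (4x4, takes a point from camera to tool coordinates, whose origin is the TCP and whose axes are the flange's). Camera axes: x right, y down, z forward; pixel columns grow to the right and rows downward; lengths in m; the calibration is good to about 2 mm. A picture is of the moment at which its call begins: read the wrist's pose just before it. camera_model takes no time and is no camera call.
- env.hand_in(): hands the job in; it is judged then, once.
Trained networks look in the newest picture that a camera, given by its name, has taken for a name from the list of things; names that differ only in an ending like _2 or _b are one class to them, and where a whole thing is asked for, a point or a joint stands for the part that bears it (a point fixed in the world has none). Each returns a list of dicts, best first, with "conf" (0 to 1); they miss things now and then, are a little off and sometimes report something else, mostly with a low value. They report only what shows in the picture. A call takes as long as a camera call.
- env.outline_of(camera, target): "mask" (384x512 bool, what is visible of it) and "xy" ([column, row] in pixels, amid what is visible of it).
The state is a dict: "clock": time; "joint_pos": joint angles; "qvel": joint speeds; "tau": joint torques, N m; "tcp_pos": TCP position; "orientation": TCP orientation; "wrist_force": force on the tool from outside, world axes, zero at the start; "ft_torque": the same for the moment, N m; "finger_gap": finger opening in m; "grip_force": force on a finger pad.
Only numpy, scipy, OpenCV 4.12 (cv2) and the standard library are available. Lean on these libraries where they do the work, as an engineer would, in place of code of your own. Each camera call takes 0.05 s, during which the arm holds its last target. There are 200 camera calls.

TASK

Get the next polishing run ready. Build the disc pack on the round plate, flat and centred: the black backing disc first, then all the tan sisal discs there are, then all the white felt discs, and the blue cap disc on top. Also stand one spare golden cover upright in every empty pocket of the grey tray, at any time, leaving the covers already there alone and any spare left over standing on the black mat, and do not disturb the can, brush or mug.

Things in the scene. Friction and masses are not known exactly. Their poses are not given: they have to be found in the camera images.
- plate_top (a point): Centre of the top face of the round aluminium plate (120 mm across, 10 mm thick, fixed, a red circle marked round its middle); z up. The disc pack is built here.
- board: Fixed plywood board, 330 x 225 mm, 12 mm thick, on which the discs lie; origin at the centre of its underside, x along its long side.
- backing: Black rubber backing disc: rigid, flat, 60 mm across, 18 mm thick (all six discs are this size), loose, starts flat somewhere on the board; origin at the centre of its underside, z up through the disc.
- sisal1: Tan sisal disc: rigid, flat, 60 mm across, 18 mm thick (all six discs are this size), loose, starts flat somewhere on the board; origin at the centre of its underside, z up through the disc. May be absent.
- sisal2: Tan sisal disc: rigid, flat, 60 mm across, 18 mm thick (all six discs are this size), loose, starts flat somewhere on the board; origin at the centre of its underside, z up through the disc. May be absent.
- felt1: White felt disc: rigid, flat, 60 mm across, 18 mm thick (all six discs are this size), loose, starts flat somewhere on the board; origin at the centre of its underside, z up through the disc. May be absent.
- felt2: White felt disc: rigid, flat, 60 mm across, 18 mm thick (all six discs are this size), loose, starts flat somewhere on the board; origin at the centre of its underside, z up through the disc. May be absent.
- cap: Blue cap disc: rigid, flat, 60 mm across, 18 mm thick (all six discs are this size), loose, starts flat somewhere on the board; origin at the centre of its underside, z up through the disc.
- tray: Fixed grey tray, 164 (x) x 242 (y) mm, 15 high, 2 x 3 pockets about 74 mm square; origin at the centre of its underside. Pocket centres in its frame (mm): pocket1 (-40,-79), pocket2 (-40,0), pocket3 (-40,79), pocket4 (40,-79), pocket5 (40,0), pocket6 (40,79); pocket floors 5 mm above the origin, pocket walls rise 10 mm above the floors.
- filled1: A golden domed cover: 56 mm foot flange 8 mm high, then a 44 mm cylinder up to 34 mm, domed top at 56 mm, about 0.18 kg, stands upright; origin at the centre of its underside, z up. If present it already stands in pocket1; absent if that pocket starts empty.
- filled2: A golden domed cover: 56 mm foot flange 8 mm high, then a 44 mm cylinder up to 34 mm, domed top at 56 mm, about 0.18 kg, stands upright; origin at the centre of its underside, z up. If present it already stands in pocket2; absent if that pocket starts empty.
- filled3: A golden domed cover: 56 mm foot flange 8 mm high, then a 44 mm cylinder up to 34 mm, domed top at 56 mm, about 0.18 kg, stands upright; origin at the centre of its underside, z up. If present it already stands in pocket3; absent if that pocket starts empty.
- filled4: A golden domed cover: 56 mm foot flange 8 mm high, then a 44 mm cylinder up to 34 mm, domed top at 56 mm, about 0.18 kg, stands upright; origin at the centre of its underside, z up. If present it already stands in pocket4; absent if that pocket starts empty.
- filled5: A golden domed cover: 56 mm foot flange 8 mm high, then a 44 mm cylinder up to 34 mm, domed top at 56 mm, about 0.18 kg, stands upright; origin at the centre of its underside, z up. If present it already stands in pocket5; absent if that pocket starts empty.
- filled6: A golden domed cover: 56 mm foot flange 8 mm high, then a 44 mm cylinder up to 34 mm, domed top at 56 mm, about 0.18 kg, stands upright; origin at the centre of its underside, z up. If present it already stands in pocket6; absent if that pocket starts empty.
- spare1: A spare golden domed cover: 56 mm foot flange 8 mm high, then a 44 mm cylinder up to 34 mm, domed top at 56 mm, about 0.18 kg, stands upright; origin at the centre of its underside, z up. Starts standing on the black mat.
- spare2: A spare golden domed cover: 56 mm foot flange 8 mm high, then a 44 mm cylinder up to 34 mm, domed top at 56 mm, about 0.18 kg, stands upright; origin at the centre of its underside, z up. Starts standing on the black mat.
- spare3: A spare golden domed cover: 56 mm foot flange 8 mm high, then a 44 mm cylinder up to 34 mm, domed top at 56 mm, about 0.18 kg, stands upright; origin at the centre of its underside, z up. Starts standing on the black mat.
- mat: Fixed flat black rubber mat, 140 (x) x 340 (y) mm, 3 mm thick, where the spare covers stand; origin at the centre of its underside.
- paste_can: Bystander: can with a red label, 66 mm across, 100 mm high, origin at the centre of its underside.
- brush: Bystander: hand brush lying on the table, origin at the centre of its underside.
- mug: Bystander: blue mug, 80 mm across, 90 mm high, origin at the centre of its underside.

How it is judged:
By the outcome, as a careful person would: the job done as asked, in the order asked, and still so for the second after the job is handed in, with the robot touching nothing.
Of sisal1, sisal2, felt1, felt2 only 3 to 4 are there at a start; the rules pass over those that are not, and their reading is None.
Of filled1, filled2, filled3, filled4, filled5, filled6 only 3 to 4 are there at a start; the rules pass over those that are not, and their reading is None.
At some moment in a run one of backing, sisal1, sisal2, felt1, felt2, cap, spare1, spare2, spare3 may be knocked a few centimetres aside while the robot is not near it.
Once in a run the grip may slacken for a moment while it holds something.
It also fails if it takes over 210 s, if anything falls off the work surface, if the arm or the gripper's body presses on something with over 40 N, if the wrist force passes 120 N, or if a joint passes its speed limit or range.

## Working session

There is one attempt and no reset: what is moved stays moved. The work goes in short steps, Python scripts to look and compute and a shell command to move; the robot and the scene stay as the last step left them, time stands still between calls to the robot, and variables do not carry over. Pictures are saved under pics/ and viewed, at most 14 in all, crops included, and the job is handed in when it is done.

```bash
mkdir -p pics; ls
cat > h.py <<'E'
import numpy as np, cv2
from workcell import env
from scipy.spatial.transform import Rotation as R
def cam(n):
    m=env.camera_model(n); f=192/np.tan(np.radians(m["fovy"]/2))
    K=np.array([[f,0,m["cx"]],[0,f,m["cy"]],[0,0,1]]); D=np.array([m["k1"],0,0,0,0.])
    if "T_tool_cam" in m:
        s=env.get_state(); T=np.eye(4); q=s["orientation"]
        T[:3,:3]=R.from_quat([q[1],q[2],q[3],q[0]]).as_matrix(); T[:3,3]=s["tcp_pos"]
        W=T@np.array(m["T_tool_cam"])
    else:
        W=np.eye(4); r=cv2.Rodrigues(np.array(m["rvec"],float))[0]; W[:3,:3]=r.T; W[:3,3]=-r.T@np.array(m["tvec"]).ravel()
    return K,D,W
def shoot(n):
    c=cam(n); im,d=env.read_camera(n); return c,im,d
def cloud(c,d):
    K,D,W=c; v,u=np.mgrid[:384,:512]
    p=cv2.undistortPoints(np.stack([u.ravel(),v.ravel()],1).astype(float)[:,None],K,D)[:,0]
    P=np.c_[p,np.ones(len(p))]*d.ravel()[:,None]
    return (P@W[:3,:3].T+W[:3,3]).reshape(384,512,3)
def atz(c,uv,z):
    K,D,W=c; p=cv2.undistortPoints(np.array(uv,float).reshape(-1,1,2),K,D)[:,0]
    r=np.c_[p,np.ones(len(p))]@W[:3,:3].T; t=(z-W[2,3])/r[:,2]; return W[:3,3]+r*t[:,None]
E
python3 - <<'E'
from h import *
print(env.get_state())
for n in("top","scene","wrist"):
    c,im,d=shoot(n); cv2.imwrite(f"pics/{n}0.png",im); print(n,c[2].round(3).tolist(),c[0].round(1).tolist(),c[1])
    np.save(f"{n}.npy",d)
    if n=="top":
        P=cloud(c,d)
        for t in "plate_top board backing sisal1 felt1 cap tray filled1 spare1 mat paste_can brush mug".split():
            for o in env.outline_of(n,t):
                m=o["mask"]; q=P[m&(d>0)]; z=np.percentile(q[:,2],90) if len(q) else 0
                tp=q[q[:,2]>z-.006] if len(q) else np.zeros((1,3))
                print(t,round(o["conf"],2),np.round(o["xy"]),m.sum(),"zt",z.round(3),"med",((tp.max(0)+tp.min(0))/2).round(3),(tp.max(0)-tp.min(0)).round(3))
E
```

```text
pics
{'clock': 0.0, 'joint_pos': array([-1.41459766e+00,  3.14003000e-01,  4.49656728e-02,  1.30363941e+00,
       -1.88507172e-05,  1.43120578e+00]), 'qvel': array([-5.69353435e-04, -8.35780504e-04,  1.60138866e-03, -7.03200405e-05,
       -5.12954289e-04, -2.74104786e-03]), 'tau': array([-7.88141188e-04, -4.80629325e+01,  2.98530579e+01,  1.93131482e-02,
       -1.11871020e-04,  2.76541124e-05]), 'tcp_pos': array([ 0.16752186, -0.54953302,  0.24940195]), 'orientation': array([-9.40094758e-04,  9.89083074e-01,  1.47355994e-01, -1.72324632e-05]), 'wrist_force': array([0.21359825, 0.52736397, 0.39006914]), 'ft_torque': array([ 0.04387034, -0.02736094, -0.0228467 ]), 'grip_force': 0.0, 'finger_gap': 0.08540855283622634}
top [[0.0, -0.996, 0.087, 0.374], [-1.0, 0.002, 0.026, 0.002], [-0.026, -0.087, -0.996, 1.202], [0.0, 0.0, 0.0, 1.0]] [[388.7, 0.0, 253.8], [0.0, 388.7, 185.7], [0.0, 0.0, 1.0]] [-0.01754336  0.          0.          0.          0.        ]
plate_top 0.58 [358. 204.] 298 zt 0.059 med [ 0.432 -0.284  0.059] [0.035 0.033 0.011]
plate_top 0.56 [246. 185.] 1183 zt 0.013 med 
[... 1702 characters left out ...]
t 0.102 med [ 0.357 -0.178  0.101] [0.056 0.057 0.01 ]
brush 0.4 [358. 204.] 271 zt 0.059 med [ 0.432 -0.284  0.059] [0.035 0.033 0.011]
mug 0.7 [403. 244.] 987 zt 0.088 med [ 0.303 -0.399  0.088] [0.078 0.079 0.012]
scene [[0.036, 0.739, -0.673, 1.398], [0.999, -0.02, 0.03, -0.014], [0.009, -0.673, -0.739, 1.068], [0.0, 0.0, 0.0, 1.0]] [[415.4, 0.0, 254.8], [0.0, 415.4, 196.1], [0.0, 0.0, 1.0]] [0.04113726 0.         0.         0.         0.        ]
wrist [[0.291, -0.909, -0.298, 0.245], [-0.957, -0.276, -0.091, -0.527], [0.0, 0.311, -0.95, 0.373], [0.0, 0.0, 0.0, 1.0]] [[305.6, 0.0, 257.3], [0.0, 305.6, 196.9], [0.0, 0.0, 1.0]] [-0.00391117  0.          0.          0.          0.        ]
```

```bash
python3 -c "
import cv2
im=cv2.imread('pics/top0.png'); cv2.imwrite('pics/top0c.png',cv2.resize(im[90:300,90:450],None,fx=2.2,fy=2.2,interpolation=cv2.INTER_CUBIC))"
```

```text
(no output)
```

View pics/top0c.png

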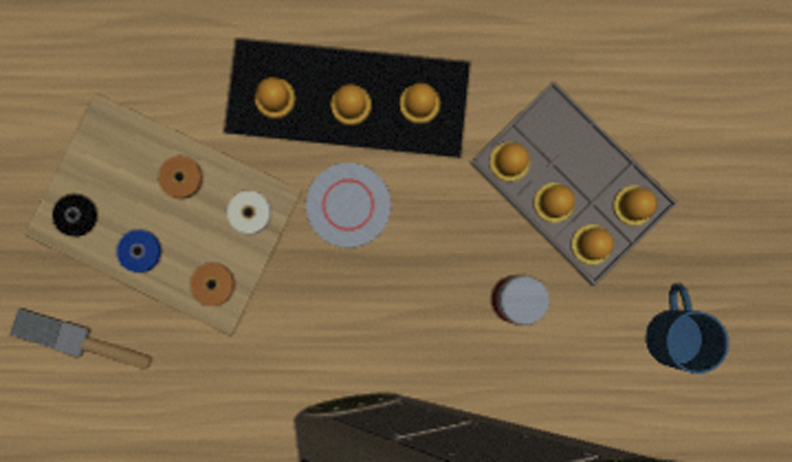

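View pics/scene0.png

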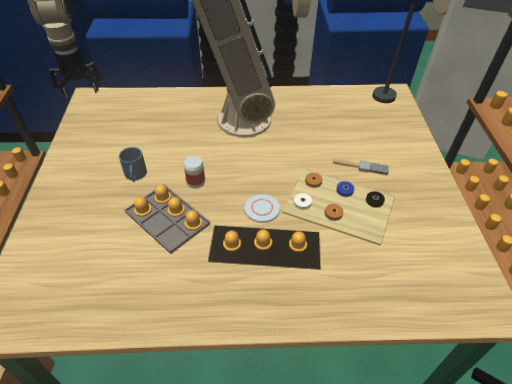

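The scene shows two tan discs, one white, one black and one blue: five discs on the board. The tray has four covers, and its two empty pockets are the far ones at crop ≈(550,135) and (597,165). Three spares stand on the mat. Next I refine the centres.

```bash
cat >> h.py <<'E'
from scipy.optimize import least_squares
def circ(p,r=None):
    p=cv2.convexHull(p[:,:2].astype(np.float32))[:,0].astype(float)
    x0=np.r_[p.mean(0),r or .03]
    f=(lambda x:np.hypot(*(p-x[:2]).T)-x[2])
    return least_squares(f,x0,loss="soft_l1",f_scale=.001).x
def disc(c,P,m,z):
    "disc/plate whose top face is at z"
    v,u=np.nonzero(m&(abs(P[...,2]-z)<.008))
    q=atz(c,np.c_[u,v],z); med=np.median(q[:,:2],0); q=q[np.hypot(*(q[:,:2]-med).T)<.075]
    return circ(q)
def dome(P,m,base):
    q=P[m&(P[...,2]>base+.038)&(P[...,2]<base+.07)]
    f=lambda x:np.linalg.norm(q-[x[0],x[1],base+.034+x[2]],axis=1)-.022
    s=least_squares(f,np.r_[q[:,:2].mean(0),0],loss="soft_l1",f_scale=.002); return s.x
E
python3 - <<'E'
from h import *
c,im,d=shoot("top"); P=cloud(c,d)
O=lambda t,k:env.outline_of("top",t)[:k]
for t,k,z in(("backing",1,.03),("sisal1",2,.03),("felt1",2,.03),("cap",1,.03)):
    for o in O(t,k): print(t,round(o["conf"],2),disc(c,P,o["mask"],z).round(4), np.median(P[o["mask"]][:,2]).round(4))
o=[o for o in O("plate_top",4) if abs(o["xy"][0]-246)<8]; print("plate",[disc(c,P,a["mask"],.01).round(4) for a in o])
M=np.zeros((384,512),bool)
for o in O("filled1",5): print("filled",dome(P,o["mask"],.005).round(4)); M|=o["mask"]
for o in O("spare1",4): print("spare",dome(P,o["mask"],.003).round(4))
t=O("tray",1)[0]["mask"]; v,u=np.nonzero(t&(P[...,2]<.03)); q=atz(c,np.c_[u,v],.012)[:,:2]
r=cv2.minAreaRect((q*1000).astype(np.float32)); print(r, cv2.boxPoints(r).round(0).tolist())
im2=im.copy(); im2[t]=im2[t]//2+[0,0,127]; cv2.imwrite("pics/t.png",cv2.resize(im2[110:230,290:410],None,fx=4,fy=4))
E
```

```text
backing 0.68 [0.4737 0.4316 0.03  ] 0.0296
sisal1 0.9 [0.3775 0.2391 0.0293] 0.0302
sisal1 0.87 [0.5266 0.2862 0.0289] 0.0301
felt1 0.82 [0.477  0.1891 0.0287] 0.0301
cap 0.59 [0.4232 0.3408 0.0288] 0.0296
plate [array([0.4887, 0.0525, 0.0591])]
filled [ 4.866e-01 -3.462e-01 -1.000e-04]
filled [ 0.4327 -0.2857  0.0006]
filled [ 4.913e-01 -2.349e-01  2.000e-04]
filled [ 5.490e-01 -1.737e-01  1.000e-04]
spare [6.314e-01 4.880e-02 1.000e-04]
spare [6.421e-01 1.572e-01 1.000e-04]
spare [ 6.326e-01 -4.850e-02  1.000e-04]
((519.036376953125, -262.807861328125), (249.4897003173828, 169.45751953125), 44.28889083862305) [[371.0, -289.0], [489.0, -411.0], [667.0, -236.0], [549.0, -115.0]]
```

View pics/t.png

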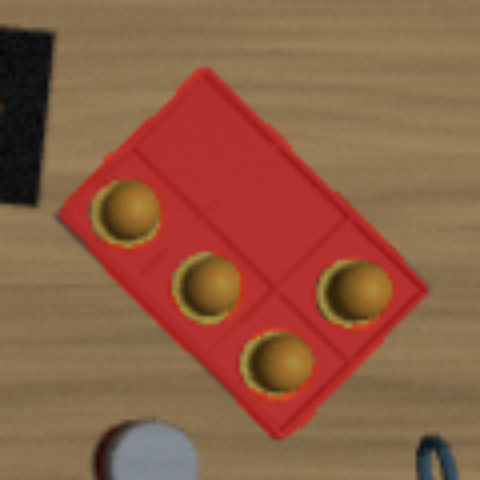

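The tray fit is clean: 249x169 mm at the mask, centre (0.519, -0.263), 44.3°. The empty pocket centres are A (0.547,-0.291) and B (0.6035,-0.236). First I turn the tool to yaw 90°, so tool x is world y and tool y is world x.

```bash
python3 -m pendant '[{"travel":[0.9,-0.5,0],"rot":[0,0,-0.5],"fingers":1},{"travel":[0.9,-0.5,0],"rot":[0,0,-1],"fingers":1},{"travel":[0.9,-0.5,0],"rot":[0,0,-1],"fingers":1},{"travel":[0.9,-0.5,0],"rot":[0,0,-1],"fingers":1},{"travel":[0.9,-0.5,0],"rot":[0,0,-1],"fingers":1},{"travel":[0.9,-0.5,0],"rot":[0,0,-1],"fingers":1},{"travel":[0.9,-0.5,0],"rot":[0,0,-1],"fingers":1},{"travel":[0.9,-0.5,0],"rot":[0,0,-1],"fingers":1},{"travel":[0.9,-0.5,0],"rot":[0,0,-1],"fingers":1}]'
python3 -m pendant '[{"travel":[0,0,0],"rot":[0,0,-0.2175],"fingers":1},{"travel":[0,0,0],"rot":[0,0,-0.2175],"fingers":1},{"travel":[0,0,0],"rot":[0,0,-0.2175],"fingers":1}]'
python3 -c "
from h import *
print(env.get_state())"
```

```text
clock: 2.15
tcp_pos: [0.2534, -0.4612, 0.2503]
orientation: [0.0, 0.784, 0.621, -0.0]
wrist_force: [1.0, -0.3, -0.6]
finger_gap: 0.0854
grip_force: 0.0
clock: 2.45
tcp_pos: [0.2534, -0.4612, 0.2503]
orientation: [0.0, 0.708, 0.706, -0.0]
wrist_force: [-0.1, 0.2, 0.3]
finger_gap: 0.0855
grip_force: 0.0
{'clock': 2.45, 'joint_pos': array([-1.22105346e+00,  2.18431397e-01, -8.02502611e-02,  1.27204494e+00,
       -2.95690195e-05,  3.52236494e-01]), 'qvel': array([ 0.00247277,  0.00040734, -0.00102619, -0.00113455, -0.00074606,
        0.0593687 ]), 'tau': array([ 1.22871139e-02, -4.25237703e+01,  2.97408235e+01,  6.66910273e-04,
        6.43379281e-05, -5.61447479e-01]), 'tcp_pos': array([ 0.25337073, -0.46122083,  0.25031835]), 'orientation': array([ 2.54051701e-05,  7.07987863e-01,  7.06224599e-01, -2.80854865e-05]), 'wrist_force': array([-0.05540963,  0.21062107,  0.25747593]), 'ft_torque': array([ 0.03705563,  0.00343968, -0.03169197]), 'grip_force': 0.0, 'finger_gap': 0.08549068648231481}
```

```bash
for i in 1 2 3 4; do python3 -m pendant '[{"travel":[0.86,0.79,0],"rot":[0,0,0],"fingers":1},{"travel":[0.86,0.79,0],"rot":[0,0,0],"fingers":1},{"travel":[0.86,0.79,0],"rot":[0,0,0],"fingers":1},{"travel":[0.86,0.79,0],"rot":[0,0,0],"fingers":1}]'; done | grep -E "clock|tcp"
python3 - <<'E'
from h import *
c,im,d=shoot("wrist"); P=cloud(c,d); cv2.imwrite("pics/w1.png",im)
for o in env.outline_of("wrist","spare1"): print(o["conf"],o["xy"],dome(P,o["mask"],.003).round(4))
for o in env.outline_of("wrist","plate_top"): print(o["conf"],o["xy"],disc(c,P,o["mask"],.01).round(4))
E
```

```text
clock: 2.85
tcp_pos: [0.3505, -0.3546, 0.2505]
clock: 3.25
tcp_pos: [0.4452, -0.2522, 0.2503]
clock: 3.65
tcp_pos: [0.5401, -0.1496, 0.2499]
clock: 4.05
tcp_pos: [0.6348, -0.0468, 0.2492]
0.73 [256.4, 169.5] [ 0.6336 -0.0503 -0.0008]h.py:38: RuntimeWarning: Mean of empty slice.
  s=least_squares(f,np.r_[q[:,:2].mean(0),0],loss="soft_l1",f_scale=.002); return s.x
  ret = um.true_divide(
Traceback (most recent call last):
  File "h.py", line 38, in dome
    s=least_squares(f,np.r_[q[:,:2].mean(0),0],loss="soft_l1",f_scale=.002); return s.x
ValueError: Initial guess is outside of provided bounds
```

View pics/w1.png

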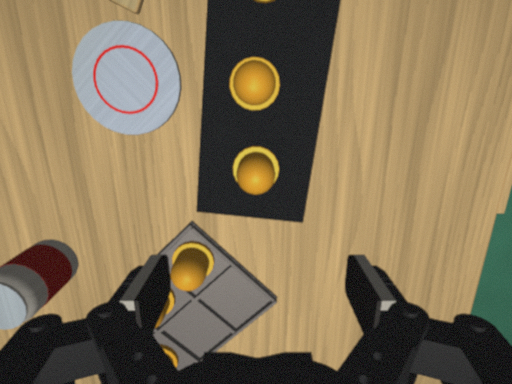

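The wrist picture shows the spare's dome at (256,170), between the fingers. The fit agrees with the top camera within 2 mm. Descend and grip.

```bash
python3 -m pendant '[{"travel":[-0.022,-0.015,0.91],"rot":[0,0,0],"fingers":1},{"travel":[-0.022,-0.015,0.91],"rot":[0,0,0],"fingers":1},{"travel":[-0.022,-0.015,0.91],"rot":[0,0,0],"fingers":1},{"travel":[-0.022,-0.015,0.91],"rot":[0,0,0],"fingers":1}]' 60 
python3 -m pendant '[{"travel":[0,0,0.5],"rot":[0,0,0],"fingers":1},{"travel":[0,0,0.8],"rot":[0,0,0],"fingers":1},{"travel":[0,0,0.91],"rot":[0,0,0],"fingers":1},{"travel":[0,0,0.91],"rot":[0,0,0],"fingers":1},{"travel":[0,0,0.91],"rot":[0,0,0],"fingers":1}]'
python3 -m pendant '[{"travel":[0,0,0],"rot":[0,0,0],"fingers":-1},{"travel":[0,0,0],"rot":[0,0,0],"fingers":-1},{"travel":[0,0,0],"rot":[0,0,0],"fingers":-1},{"travel":[0,0,0],"rot":[0,0,0],"fingers":-1},{"travel":[0,0,0],"rot":[0,0,0],"fingers":-1},{"travel":[0,0,0],"rot":[0,0,0],"fingers":-1},{"travel":[0,0,0],"rot":[0,0,0],"fingers":-1},{"travel":[0,0,0],"rot":[0,0,0],"fingers":-1}]'
```

```text
clock: 4.55
tcp_pos: [0.6286, -0.0525, 0.1398]
orientation: [-0.002, 0.708, 0.706, -0.001]
wrist_force: [0.6, -0.1, 0.3]
finger_gap: 0.0857
grip_force: 0.0
clock: 5.05
tcp_pos: [0.633, -0.0518, 0.035]
orientation: [0.002, 0.707, 0.707, 0.001]
wrist_force: [0.5, 0.0, 0.9]
finger_gap: 0.0852
grip_force: 0.0
clock: 5.85
tcp_pos: [0.6321, -0.0513, 0.0338]
orientation: [0.001, 0.707, 0.707, 0.001]
wrist_force: [-0.4, 0.0, 5.9]
finger_gap: 0.042
grip_force: 61.5
```

```bash
python3 -m pendant '[{"travel":[0,0,-0.3],"rot":[0,0,0],"fingers":-1},{"travel":[0,0,-0.6],"rot":[0,0,0],"fingers":-1},{"travel":[0,0,-0.8],"rot":[0,0,0],"fingers":-1},{"travel":[0,0,-0.8],"rot":[0,0,0],"fingers":-1}]' | grep -E "tcp|grip|gap"
for i in 1 2; do python3 -m pendant '[{"travel":[-0.3,-0.1,0],"rot":[0,0,0],"fingers":-1},{"travel":[-0.6,-0.2,0],"rot":[0,0,0],"fingers":-1},{"travel":[-0.9,-0.3,0],"rot":[0,0,0],"fingers":-1},{"travel":[-1,-0.354,0],"rot":[0,0,0],"fingers":-1},{"travel":[-1,-0.354,0],"rot":[0,0,0],"fingers":-1}]'; done| grep -E "tcp|grip|gap|clock"
python3 - <<'E'
from h import *
print(env.get_state()["tcp_pos"])
c,im,d=shoot("top");P=cloud(c,d)
for o in env.outline_of("top","spare1")+env.outline_of("top","filled1"):
  try: print(round(o["conf"],2),np.round(o["xy"]),P[o["mask"]][:,2].max().round(3),dome(P,o["mask"],.003).round(4))
  except Exception: pass
c,im,d=shoot("wrist"); cv2.imwrite("pics/w2.png",im)
E
```

```text
tcp_pos: [0.6334, -0.0515, 0.1325]
finger_gap: 0.0423
grip_force: 61.4
clock: 6.75
tcp_pos: [0.5868, -0.1725, 0.1265]
finger_gap: 0.0424
grip_force: 61.5
clock: 7.25
tcp_pos: [0.5453, -0.2915, 0.1271]
finger_gap: 0.0425
grip_force: 61.5
[ 0.54525492 -0.29153297  0.12711205]
0.75 [249. 138.] 0.062 [6.321e-01 4.930e-02 3.000e-04]
0.51 [217. 133.] 1.202 [6.424e-01 1.572e-01 1.000e-04]
0.71 [318. 162.] 0.067 [ 0.5489 -0.1741  0.0019]
0.57 [343. 182.] 1.202 [ 0.4916 -0.235   0.0023]h.py:38: RuntimeWarning: Mean of empty slice.
  s=least_squares(f,np.r_[q[:,:2].mean(0),0],loss="soft_l1",f_scale=.002); return s.x
  ret = um.true_divide(
```

View pics/w2.png

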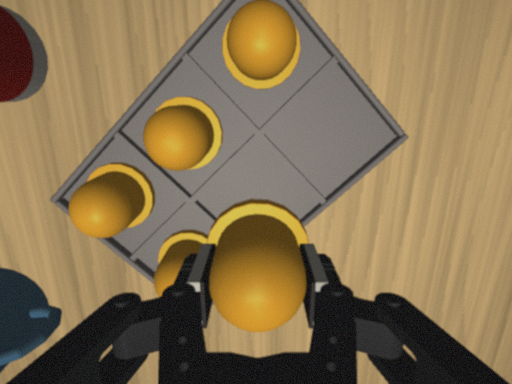

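Wrist picture: the cover is held squarely between the pads, above the middle empty pocket, and the end pocket is at (330,125). Lower it.

```bash
python3 -m pendant '[{"travel":[0,0.012,0.3],"rot":[0,0,0],"fingers":-1},{"travel":[0,0.012,0.55],"rot":[0,0,0],"fingers":-1},{"travel":[0,0.012,0.7],"rot":[0,0,0],"fingers":-1},{"travel":[0,0.012,0.75],"rot":[0,0,0],"fingers":-1},{"travel":[0,0.012,0.76],"rot":[0,0,0],"fingers":-1},{"travel":[0,0.012,0.77],"rot":[0,0,0],"fingers":-1},{"travel":[0,0.012,0.77],"rot":[0,0,0],"fingers":-1}]'
```

```text
clock: 8.15
tcp_pos: [0.5482, -0.291, 0.0363]
orientation: [0.001, 0.707, 0.707, 0.0]
wrist_force: [-0.5, 0.5, -1.7]
finger_gap: 0.0422
grip_force: 61.4
```

```bash
python3 -m pendant '[{"travel":[0,0,0.008],"rot":[0,0,0],"fingers":-1},{"travel":[0,0,0.016],"rot":[0,0,0],"fingers":-1},{"travel":[0,0,0.016],"rot":[0,0,0],"fingers":-1}]'
python3 -m pendant '[{"travel":[0,0,0],"rot":[0,0,0],"fingers":0.3},{"travel":[0,0,0],"rot":[0,0,0],"fingers":0.3},{"travel":[0,0,0],"rot":[0,0,0],"fingers":0.3},{"travel":[0,0,-0.3],"rot":[0,0,0],"fingers":0.3},{"travel":[0,0,-0.6],"rot":[0,0,0],"fingers":0.3},{"travel":[0,0,-0.9],"rot":[0,0,0],"fingers":1},{"travel":[0,0,-0.9],"rot":[0,0,0],"fingers":1}]'
```

```text
clock: 8.45
tcp_pos: [0.5481, -0.2912, 0.0358]
orientation: [0.001, 0.707, 0.707, 0.0]
wrist_force: [-3.9, 2.5, 8.6]
finger_gap: 0.0424
grip_force: 62.7
clock: 9.15
tcp_pos: [0.5502, -0.2931, 0.1474]
orientation: [0.005, 0.707, 0.707, 0.001]
wrist_force: [-0.3, -0.4, 0.1]
finger_gap: 0.0819
grip_force: 0.0
```

```bash
for i in 1 2 3; do python3 -m pendant '[{"travel":[0.947,0.235,0],"rot":[0,0,0],"fingers":1},{"travel":[0.947,0.235,0],"rot":[0,0,0],"fingers":1},{"travel":[0.947,0.235,0],"rot":[0,0,0],"fingers":1},{"travel":[0.947,0.235,0],"rot":[0,0,0],"fingers":1}]'; done| tail -6
cat > look.py <<'E'
from h import *
import sys
print("tcp",env.get_state()["tcp_pos"].round(4),env.get_state()["clock"])
c,im,d=shoot("top");P=cloud(c,d); cv2.imwrite("pics/last.png",im)
for t in sys.argv[1:]:
  seen=[]
  for o in env.outline_of("top",t):
    if o["conf"]<.3: continue
    try:
      m=o["mask"]; z=np.median(P[m&(P[...,2]<.3)][:,2])
      x=dome(P,m,.003 if t[:5]=="spare" else .005) if t[:5] in("spare","fille") else disc(c,P,m,z)
      print(t,round(o["conf"],2),"z",z.round(4),x.round(4))
    except Exception as e: print(t,"fail",o["xy"])
E
python3 -W ignore look.py spare1 filled1 backing sisal1 felt1 cap
```

```text
clock: 10.35
tcp_pos: [0.6324, 0.0504, 0.141]
orientation: [0.0, 0.706, 0.708, -0.0]
wrist_force: [-0.8, -1.0, 0.0]
finger_gap: 0.0854
grip_force: 0.0
tcp [0.6324 0.0504 0.141 ] 10.35
spare1 0.67 z 0.048 [ 0.5494 -0.289   0.0023]
spare1 fail [124.0, 190.4]
filled1 0.81 z 0.0504 [ 0.4327 -0.2859 -0.    ]
filled1 0.75 z 0.0493 [ 0.4914 -0.235   0.    ]
filled1 0.57 z 0.0463 [ 4.869e-01 -3.461e-01 -2.000e-04]
filled1 0.5 z 0.0506 [ 5.491e-01 -1.739e-01  3.000e-04]
backing 0.62 z 0.03 [0.4738 0.4318 0.03  ]
sisal1 0.73 z 0.0299 [0.5261 0.2854 0.0289]
felt1 0.51 z 0.012 [0.4978 0.3669 0.0741]
cap 0.85 z 0.0301 [0.4228 0.3394 0.0276]
```

Cover 1 stands in pocket A. Next spare: descend and grip.

```bash
python3 -m pendant '[{"travel":[-0.008,0,0.4],"rot":[0,0,0],"fingers":1},{"travel":[-0.008,0,0.7],"rot":[0,0,0],"fingers":1},{"travel":[-0.008,0,0.9],"rot":[0,0,0],"fingers":1},{"travel":[-0.008,0,0.9],"rot":[0,0,0],"fingers":1},{"travel":[-0.008,0,0.9],"rot":[0,0,0],"fingers":1}]' 60 
python3 -m pendant '[{"travel":[0,0,0],"rot":[0,0,0],"fingers":-1},{"travel":[0,0,0],"rot":[0,0,0],"fingers":-1},{"travel":[0,0,0],"rot":[0,0,0],"fingers":-1},{"travel":[0,0,0],"rot":[0,0,0],"fingers":-1},{"travel":[0,0,0],"rot":[0,0,0],"fingers":-1},{"travel":[0,0,0],"rot":[0,0,0],"fingers":-1},{"travel":[0,0,0],"rot":[0,0,0],"fingers":-1}]'
```

```text
clock: 11.2
tcp_pos: [0.6318, 0.0483, 0.0338]
orientation: [-0.0, 0.707, 0.707, -0.0]
wrist_force: [0.0, 0.2, 1.1]
finger_gap: 0.0853
grip_force: 0.0
clock: 11.9
tcp_pos: [0.6331, 0.0488, 0.0355]
orientation: [0.001, 0.707, 0.707, 0.001]
wrist_force: [-1.4, 0.3, 6.6]
finger_gap: 0.0423
grip_force: 61.8
```

```bash
python3 -m pendant '[{"travel":[0,0,-0.3],"rot":[0,0,0],"fingers":-1},{"travel":[0,0,-0.6],"rot":[0,0,0],"fingers":-1},{"travel":[0,0,-0.8],"rot":[0,0,0],"fingers":-1},{"travel":[0,0,-0.8],"rot":[0,0,0],"fingers":-1}]' | grep -E "tcp|grip|gap"
for i in 1 2 3; do python3 -m pendant '[{"travel":[-0.3,-0.03,0],"rot":[0,0,0],"fingers":-1},{"travel":[-0.6,-0.06,0],"rot":[0,0,0],"fingers":-1},{"travel":[-0.793,-0.08,0],"rot":[0,0,0],"fingers":-1},{"travel":[-0.793,-0.08,0],"rot":[0,0,0],"fingers":-1}]'; done| grep -E "tcp|grip|gap|clock"; python3 -m pendant '[{"travel":[0,0,0],"rot":[0,0,0],"fingers":-1},{"travel":[0,0,0],"rot":[0,0,0],"fingers":-1}]'
```

```text
tcp_pos: [0.6345, 0.0489, 0.1341]
finger_gap: 0.0423
grip_force: 62.1
clock: 12.7
tcp_pos: [0.6212, -0.0492, 0.1278]
finger_gap: 0.0424
grip_force: 62.0
clock: 13.1
tcp_pos: [0.612, -0.1437, 0.1281]
finger_gap: 0.0425
grip_force: 43.8
clock: 13.5
tcp_pos: [0.6027, -0.2383, 0.1284]
finger_gap: 0.042
grip_force: 64.3
clock: 13.7
tcp_pos: [0.603, -0.2347, 0.1289]
orientation: [-0.001, 0.707, 0.708, 0.0]
wrist_force: [0.1, 0.4, -2.2]
finger_gap: 0.0424
grip_force: 64.3
```

Grip force dipped to 43.8 N, so check how the cover is held.

```bash
python3 -W ignore - <<'E'
from h import *
s=env.get_state(); c,im,d=shoot("wrist"); P=cloud(c,d); cv2.imwrite("pics/w3.png",im)
for o in env.outline_of("wrist","spare1")+env.outline_of("wrist","filled1"):
    q=P[o["mask"]]; 
    if q[:,2].max()>.1: print(o["conf"],o["xy"],q[:,2].max()-s["tcp_pos"][2], q[q[:,2]>q[:,2].max()-.01].mean(0)-s["tcp_pos"])
E
```

```text
0.83 [179.3, 247.7] 0.12321649806526416 [0.00063696 0.07936357 0.1232165 ]
0.7 [260.1, 267.3] 0.12321649806526416 [0.00063696 0.07936357 0.1232165 ]
0.9 [115.3, 204.2] 0.12321649806526416 [0.00063696 0.07936357 0.1232165 ]
0.83 [141.0, 291.9] 0.12321649806526416 [0.00063696 0.07936357 0.1232165 ]
0.81 [181.7, 124.9] 0.12321649806526416 [0.00063696 0.07936357 0.1232165 ]
0.55 [49.9, 260.2] 0.12321649806526416 [0.00063696 0.07936357 0.1232165 ]
```

View pics/w3.png

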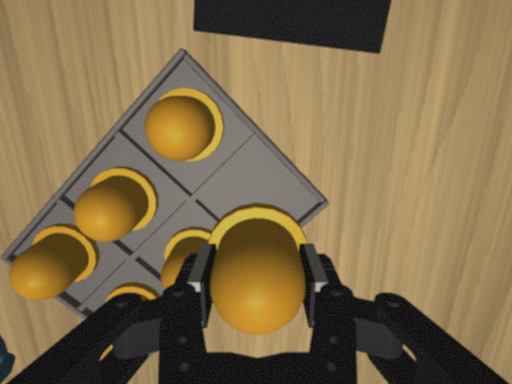

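The cover sits just as before, at (258,275). Lower it into the end pocket.

```bash
python3 -m pendant '[{"travel":[-0.01,0,0.3],"rot":[0,0,0],"fingers":-1},{"travel":[-0.01,0,0.55],"rot":[0,0,0],"fingers":-1},{"travel":[-0.01,0,0.68],"rot":[0,0,0],"fingers":-1},{"travel":[-0.01,0,0.72],"rot":[0,0,0],"fingers":-1},{"travel":[-0.01,0,0.75],"rot":[0,0,0],"fingers":-1},{"travel":[-0.01,0,0.76],"rot":[0,0,0],"fingers":-1},{"travel":[-0.01,0,0.77],"rot":[0,0,0],"fingers":-1},{"travel":[-0.01,0,0.77],"rot":[0,0,0],"fingers":-1}]'
```

```text
clock: 14.65
tcp_pos: [0.6037, -0.2381, 0.0381]
orientation: [0.001, 0.707, 0.707, 0.0]
wrist_force: [0.4, -0.1, -2.7]
finger_gap: 0.042
grip_force: 64.7
```

```bash
python3 -m pendant '[{"travel":[0,0,0.01],"rot":[0,0,0],"fingers":-1},{"travel":[0,0,0.02],"rot":[0,0,0],"fingers":-1},{"travel":[0,0,0.02],"rot":[0,0,0],"fingers":-1}]'
python3 -m pendant '[{"travel":[0,0,0],"rot":[0,0,0],"fingers":0.3},{"travel":[0,0,0],"rot":[0,0,0],"fingers":0.3},{"travel":[0,0,0],"rot":[0,0,0],"fingers":0.3},{"travel":[0,0,-0.3],"rot":[0,0,0],"fingers":0.3},{"travel":[0,0,-0.6],"rot":[0,0,0],"fingers":0.3},{"travel":[0,0,-0.9],"rot":[0,0,0],"fingers":1},{"travel":[0,0,-0.9],"rot":[0,0,0],"fingers":1}]'
```

```text
clock: 14.95
tcp_pos: [0.6038, -0.2382, 0.0375]
orientation: [0.001, 0.707, 0.707, 0.0]
wrist_force: [-3.8, 2.2, 9.8]
finger_gap: 0.0421
grip_force: 65.9
clock: 15.65
tcp_pos: [0.6062, -0.2394, 0.1489]
orientation: [0.005, 0.707, 0.707, 0.001]
wrist_force: [0.1, -0.1, 0.7]
finger_gap: 0.0822
grip_force: 0.0
```

```bash
for i in 1 2 3 4 5 6; do python3 -m pendant '[{"travel":[0.93,-0.18,0],"rot":[0,0,0],"fingers":1},{"travel":[0.93,-0.18,0],"rot":[0,0,0],"fingers":1},{"travel":[0.93,-0.18,0],"rot":[0,0,0],"fingers":1},{"travel":[0.93,-0.18,0],"rot":[0,0,0],"fingers":1}]'; done| tail -6
python3 -W ignore look.py spare1 filled1 backing sisal1 felt1 cap
python3 -W ignore - <<'E'
from h import *
s=env.get_state(); print(s["tcp_pos"]); c,im,d=shoot("wrist"); P=cloud(c,d); cv2.imwrite("pics/w4.png",im)
for t in("backing","cap","sisal1"):
  for o in env.outline_of("wrist",t):
    if o["conf"]>.4: print(t,o["conf"],o["xy"],disc(c,P,o["mask"],.03).round(4))
E
```

```text
clock: 18.05
tcp_pos: [0.4744, 0.4315, 0.1423]
orientation: [0.0, 0.707, 0.707, -0.0]
wrist_force: [-0.2, -0.4, 0.1]
finger_gap: 0.0855
grip_force: 0.0
tcp [0.4744 0.4315 0.1423] 18.05
spare1 0.61 z 0.0488 [ 0.5491 -0.2888  0.0023]
spare1 0.54 z 0.0489 [ 0.6045 -0.2385  0.0021]
filled1 0.82 z 0.0473 [ 0.4869 -0.3458 -0.    ]
filled1 0.68 z 0.0477 [ 4.322e-01 -2.860e-01  3.000e-04]
filled1 0.67 z 0.048 [ 0.4913 -0.235  -0.    ]
filled1 0.57 z 0.0489 [ 5.486e-01 -1.737e-01 -2.000e-04]
backing 0.77 z 0.0298 [0.4742 0.4316 0.0297]
backing 0.37 z 0.0299 [0.3776 0.239  0.0294]
sisal1 0.86 z 0.0296 [0.5263 0.2859 0.0292]
sisal1 0.78 z 0.0302 [0.3777 0.2389 0.0286]
felt1 0.56 z 0.0298 [0.4767 0.1892 0.0294]
felt1 0.4 z 0.0988 [ 0.3572 -0.1773  0.0307]
cap 0.64 z 0.0298 [0.4241 0.3415 0.0282]
cap 0.51 z 0.0473 [ 0.4857 -0.3423  0.0211]
[0.47422927 0.43033875 0.14288941]
backing 0.89 [255.4, 192.8] [0.4747 0.4346 0.0296]
cap 0.63 [206.9, 289.2] [0.4249 0.3444 0.0307]
sisal1 0.93 [312.0, 332.3] [0.5265 0.2897 0.0306]
sisal1 0.8 [175.6, 355.9] [0.3919 0.2629 0.0115]
```

```bash
python3 -m pendant '[{"travel":[0.01,0,0.4],"rot":[0,0,0],"fingers":1},{"travel":[0.01,0,0.7],"rot":[0,0,0],"fingers":1},{"travel":[0.01,0,0.88],"rot":[0,0,0],"fingers":1},{"travel":[0.01,0,0.88],"rot":[0,0,0],"fingers":1},{"travel":[0.01,0,0.88],"rot":[0,0,0],"fingers":1}]' 60 
python3 -m pendant '[{"travel":[0,0,0],"rot":[0,0,0],"fingers":-1},{"travel":[0,0,0],"rot":[0,0,0],"fingers":-1},{"travel":[0,0,0],"rot":[0,0,0],"fingers":-1},{"travel":[0,0,0],"rot":[0,0,0],"fingers":-1},{"travel":[0,0,0],"rot":[0,0,0],"fingers":-1}]'
python3 -W ignore - <<'E'
from h import *
c,im,d=shoot("wrist"); cv2.imwrite("pics/w5.png",im)
E
```

```text
clock: 19.1
tcp_pos: [0.4736, 0.4331, 0.0374]
orientation: [0.0, 0.707, 0.707, -0.0]
wrist_force: [0.0, 0.6, 0.3]
finger_gap: 0.0853
grip_force: 0.0
clock: 19.6
tcp_pos: [0.475, 0.4341, 0.04]
orientation: [0.0, 0.707, 0.707, 0.002]
wrist_force: [-0.6, 0.2, 5.9]
finger_gap: 0.0568
grip_force: 62.3
```

View pics/w5.png

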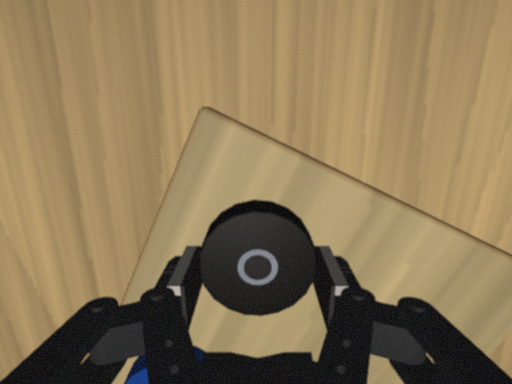

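The black disc is gripped, centred at (258,267) between the pads. Lift it and carry it to the plate.

```bash
python3 -m pendant '[{"travel":[0,0,-0.2],"rot":[0,0,0],"fingers":-1},{"travel":[0,0,-0.5],"rot":[0,0,0],"fingers":-1},{"travel":[0,0,-0.7],"rot":[0,0,0],"fingers":-1},{"travel":[0,0,-0.7],"rot":[0,0,0],"fingers":-1}]' | grep -E "tcp|grip|gap"
for i in 1 2 3 4; do python3 -m pendant '[{"travel":[-0.3,0.01,0],"rot":[0,0,0],"fingers":-1},{"travel":[-0.6,0.02,0],"rot":[0,0,0],"fingers":-1},{"travel":[-0.793,0.03,0],"rot":[0,0,0],"fingers":-1},{"travel":[-0.793,0.03,0],"rot":[0,0,0],"fingers":-1}]'; done| grep -E "tcp|grip|gap|clock"
cat > held.py <<'E'
# held disc vs plate, wrist camera: top face rim of the held disc relative to TCP, and plate circle
from h import *
import sys
s=env.get_state(); t=s["tcp_pos"]; c,im,d=shoot("wrist"); P=cloud(c,d); cv2.imwrite("pics/held.png",im)
print("tcp",t.round(4),"gap",s["finger_gap"],"clock",s["clock"])
for o in env.outline_of("wrist",sys.argv[1]):
    q=P[o["mask"]]; q=q[abs(q[:,2]-np.median(q[:,2]))<.006]
    z=np.median(q[:,2])
    if o["conf"]>.3: x=disc(c,P,o["mask"],z); print("held",round(o["conf"],2),np.round(o["xy"]),"top z-tcp",(z-t[2]).round(4),"xy-tcp",(x[:2]-t[:2]).round(4),"r",x[2].round(4))
E
python3 -W ignore held.py backing; python3 -W ignore look.py backing
```

```text
tcp_pos: [0.4762, 0.435, 0.1269]
finger_gap: 0.0564
grip_force: 63.8
clock: 20.45
tcp_pos: [0.4767, 0.3351, 0.1207]
finger_gap: 0.0567
grip_force: 63.8
clock: 20.85
tcp_pos: [0.4807, 0.2409, 0.1209]
finger_gap: 0.0562
grip_force: 63.9
clock: 21.25
tcp_pos: [0.4848, 0.1464, 0.1211]
finger_gap: 0.0566
grip_force: 63.9
clock: 21.65
tcp_pos: [0.4889, 0.0516, 0.1212]
finger_gap: 0.0562
grip_force: 63.9
tcp [0.4889 0.0516 0.1212] gap 0.0561847844515967 clock 21.65
held 0.77 [258. 258.] top z-tcp -0.0106 xy-tcp [0.001  0.0011] r 0.0303
tcp [0.4884 0.0534 0.1211] 21.75
```

```bash
python3 -m pendant '[{"travel":[0,0,0.25],"rot":[0,0,0],"fingers":-1},{"travel":[0,0,0.5],"rot":[0,0,0],"fingers":-1},{"travel":[0,0,0.63],"rot":[0,0,0],"fingers":-1},{"travel":[0,0,0.67],"rot":[0,0,0],"fingers":-1},{"travel":[0,0,0.68],"rot":[0,0,0],"fingers":-1},{"travel":[0,0,0.69],"rot":[0,0,0],"fingers":-1},{"travel":[0,0,0.69],"rot":[0,0,0],"fingers":-1}]'
```

```text
clock: 22.55
tcp_pos: [0.4888, 0.0526, 0.0392]
orientation: [0.001, 0.707, 0.707, 0.001]
wrist_force: [0.5, 1.4, 0.3]
finger_gap: 0.0567
grip_force: 63.9
```

```bash
python3 -m pendant '[{"travel":[0,0,0.008],"rot":[0,0,0],"fingers":-1},{"travel":[0,0,0.008],"rot":[0,0,0],"fingers":-1}]'
```

```text
clock: 22.75
tcp_pos: [0.4887, 0.0524, 0.0381]
orientation: [0.001, 0.707, 0.707, 0.001]
wrist_force: [-0.1, 0.1, 0.7]
finger_gap: 0.0566
grip_force: 64.2
```

```bash
for i in 1 2 3; do python3 -m pendant '[{"travel":[0,0,0.006],"rot":[0,0,0],"fingers":-1},{"travel":[0,0,0.006],"rot":[0,0,0],"fingers":-1}]' | grep -E "tcp|wrist"; done
```

```text
tcp_pos: [0.4887, 0.0524, 0.038]
wrist_force: [-2.7, 0.2, 7.9]
tcp_pos: [0.4887, 0.0524, 0.0379]
wrist_force: [-4.5, -0.4, 14.7]
tcp_pos: [0.4887, 0.0524, 0.0379]
wrist_force: [-6.0, 0.8, 20.8]
```

Contact at TCP z 0.038. Release, back off and check centring.

```bash
python3 -m pendant '[{"travel":[0,0,-0.01],"rot":[0,0,0],"fingers":-1},{"travel":[0,0,-0.01],"rot":[0,0,0],"fingers":0.8},{"travel":[0,0,-0.01],"rot":[0,0,0],"fingers":0.8},{"travel":[0,0,-0.01],"rot":[0,0,0],"fingers":0.8},{"travel":[0,0,-0.3],"rot":[0,0,0],"fingers":0.9},{"travel":[0,0,-0.6],"rot":[0,0,0],"fingers":1},{"travel":[0,0,-0.9],"rot":[0,0,0],"fingers":1},{"travel":[0,0,-0.9],"rot":[0,0,0],"fingers":1}]'
python3 -m pendant '[{"travel":[0.6,-0.2,0],"rot":[0,0,0],"fingers":1},{"travel":[0.9,-0.3,0],"rot":[0,0,0],"fingers":1},{"travel":[0.9,-0.3,0],"rot":[0,0,0],"fingers":1},{"travel":[0.9,-0.3,0],"rot":[0,0,0],"fingers":1}]'|grep tcp
python3 -W ignore look.py plate_top backing sisal1
python3 -W ignore held.py backing
python3 - <<'E'
import cv2; im=cv2.imread("pics/last.png"); cv2.imwrite("pics/pl1.png",cv2.resize(im[140:230,195:305],None,fx=5,fy=5))
E
```

```text
clock: 24.15
tcp_pos: [0.4912, 0.0522, 0.1478]
orientation: [0.003, 0.707, 0.707, 0.003]
wrist_force: [1.1, -0.9, 0.4]
finger_gap: 0.0857
grip_force: 0.0
tcp_pos: [0.4507, 0.1619, 0.1424]
tcp [0.4507 0.1619 0.1424] 24.55
plate_top 0.67 z 0.0103 [0.4892 0.0528 0.0587]
backing 0.6 z 0.0282 [0.4884 0.0534 0.0285]
tcp [0.4523 0.1595 0.1429] gap 0.0856331194495587 clock 24.75
held 0.69 [293. 305.] top z-tcp -0.1155 xy-tcp [ 0.0368 -0.1045] r 0.0306
held 0.47 [253.  84.] top z-tcp -0.1314 xy-tcp [-0.0034  0.0867] r 0.0749
```

View pics/pl1.png

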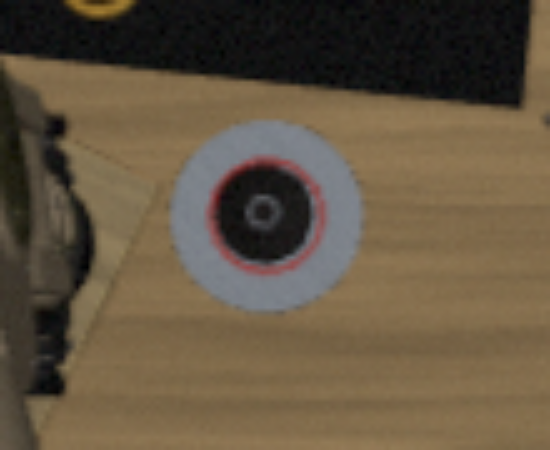

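The black disc is centred inside the red circle, within 1 mm of the plate centre. Next, the first sisal disc.

```bash
for i in 1 2; do python3 -m pendant '[{"travel":[0.523,0.307,0],"rot":[0,0,0],"fingers":1},{"travel":[0.523,0.307,0],"rot":[0,0,0],"fingers":1},{"travel":[0.523,0.307,0],"rot":[0,0,0],"fingers":1},{"travel":[0.523,0.307,0],"rot":[0,0,0],"fingers":1}]'|grep tcp; done; python3 -W ignore look.py sisal1 spare1; python3 -W ignore held.py sisal1
```

```text
tcp_pos: [0.4889, 0.2225, 0.1428]
tcp_pos: [0.5251, 0.2848, 0.1428]
tcp [0.5251 0.2848 0.1428] 25.65
sisal1 0.73 z 0.0303 [0.3767 0.2399 0.0281]
sisal1 0.51 z 0.0299 [0.5261 0.2862 0.029 ]
spare1 0.85 z 0.0497 [ 0.6051 -0.2383  0.002 ]
spare1 0.77 z 0.048 [ 0.5491 -0.2889  0.0022]
spare1 0.67 z 0.0471 [0.6418 0.1572 0.    ]
tcp [0.525  0.2845 0.1432] gap 0.08525548427276565 clock 25.8
held 0.93 [258. 197.] top z-tcp -0.1138 xy-tcp [0.0025 0.0014] r 0.0299
held 0.76 [ 87. 246.] top z-tcp -0.1139 xy-tcp [-0.1445 -0.0446] r 0.0311
```

```bash
python3 -m pendant '[{"travel":[0.012,0.01,0.4],"rot":[0,0,0],"fingers":1},{"travel":[0.012,0.01,0.7],"rot":[0,0,0],"fingers":1},{"travel":[0.012,0.01,0.88],"rot":[0,0,0],"fingers":1},{"travel":[0.012,0.01,0.88],"rot":[0,0,0],"fingers":1},{"travel":[0.012,0.01,0.88],"rot":[0,0,0],"fingers":1}]' 60 |grep -E "tcp|wrist"
python3 -m pendant '[{"travel":[0,0,0],"rot":[0,0,0],"fingers":-1},{"travel":[0,0,0],"rot":[0,0,0],"fingers":-1},{"travel":[0,0,0],"rot":[0,0,0],"fingers":-1},{"travel":[0,0,0],"rot":[0,0,0],"fingers":-1},{"travel":[0,0,0],"rot":[0,0,0],"fingers":-1}]'
python3 -m pendant '[{"travel":[0,0,-0.2],"rot":[0,0,0],"fingers":-1},{"travel":[0,0,-0.5],"rot":[0,0,0],"fingers":-1},{"travel":[0,0,-0.8],"rot":[0,0,0],"fingers":-1},{"travel":[0,0,-0.8],"rot":[0,0,0],"fingers":-1}]' | grep -E "tcp|grip|gap"
for i in 1 2; do python3 -m pendant '[{"travel":[-0.3,-0.05,0],"rot":[0,0,0],"fingers":-1},{"travel":[-0.6,-0.1,0],"rot":[0,0,0],"fingers":-1},{"travel":[-0.971,-0.154,0],"rot":[0,0,0],"fingers":-1},{"travel":[-0.971,-0.154,0],"rot":[0,0,0],"fingers":-1},{"travel":[-0.971,-0.154,0],"rot":[0,0,0],"fingers":-1}]'; done| grep -E "tcp|grip|gap|clock"
python3 -W ignore held.py sisal1; python3 -W ignore look.py backing sisal1
```

```text
tcp_pos: [0.5268, 0.287, 0.038]
wrist_force: [1.3, 0.8, 0.2]
clock: 26.9
tcp_pos: [0.5284, 0.2879, 0.0404]
orientation: [0.001, 0.707, 0.707, 0.002]
wrist_force: [-1.0, -0.9, 7.3]
finger_gap: 0.0564
grip_force: 62.0
tcp_pos: [0.5306, 0.2889, 0.1406]
finger_gap: 0.0564
grip_force: 63.7
clock: 27.8
tcp_pos: [0.5086, 0.1701, 0.1341]
finger_gap: 0.0562
grip_force: 63.7
clock: 28.3
tcp_pos: [0.4905, 0.0545, 0.1339]
finger_gap: 0.0561
grip_force: 63.8
tcp [0.4905 0.0545 0.1339] gap 0.05611581441921598 clock 28.3
held 0.88 [259. 262.] top z-tcp -0.0111 xy-tcp [ 0.0006 -0.0013] r 0.0303
tcp [0.4904 0.0555 0.1338] 28.4
backing 0.35 z 0.0031 [ 0.6637 -0.0149  0.0734]
sisal1 0.61 z 0.0496 [ 0.4903 -0.2337  0.0212]
sisal1 0.57 z 0.0304 [0.3791 0.2419 0.0273]
```

```bash
python3 -m pendant '[{"travel":[-0.006,-0.014,0.25],"rot":[0,0,0],"fingers":-1},{"travel":[-0.006,-0.014,0.5],"rot":[0,0,0],"fingers":-1},{"travel":[-0.006,-0.014,0.6],"rot":[0,0,0],"fingers":-1},{"travel":[-0.006,-0.014,0.63],"rot":[0,0,0],"fingers":-1},{"travel":[-0.006,-0.014,0.635],"rot":[0,0,0],"fingers":-1},{"travel":[-0.006,-0.014,0.64],"rot":[0,0,0],"fingers":-1},{"travel":[-0.006,-0.014,0.64],"rot":[0,0,0],"fingers":-1}]'
for i in 1 2; do python3 -m pendant '[{"travel":[0,0,0.006],"rot":[0,0,0],"fingers":-1},{"travel":[0,0,0.006],"rot":[0,0,0],"fingers":-1}]' | grep -E "tcp|wrist"; done
```

```text
clock: 29.25
tcp_pos: [0.4892, 0.0536, 0.0579]
orientation: [0.001, 0.707, 0.707, 0.001]
wrist_force: [0.7, 0.8, 0.3]
finger_gap: 0.0566
grip_force: 63.8
tcp_pos: [0.4885, 0.0535, 0.0566]
wrist_force: [-0.1, 0.2, -0.6]
tcp_pos: [0.4886, 0.0535, 0.0564]
wrist_force: [-1.8, 0.1, 7.1]
```

```bash
python3 -m pendant '[{"travel":[0,0,0],"rot":[0,0,0],"fingers":0.8},{"travel":[0,0,0],"rot":[0,0,0],"fingers":0.8},{"travel":[0,0,0],"rot":[0,0,0],"fingers":0.8},{"travel":[0,0,-0.3],"rot":[0,0,0],"fingers":0.9},{"travel":[0,0,-0.6],"rot":[0,0,0],"fingers":1},{"travel":[0,0,-0.75],"rot":[0,0,0],"fingers":1},{"travel":[0,0,-0.75],"rot":[0,0,0],"fingers":1}]'|grep tcp
for i in 1 2; do python3 -m pendant '[{"travel":[0.775,-0.465,0],"rot":[0,0,0],"fingers":1},{"travel":[0.775,-0.465,0],"rot":[0,0,0],"fingers":1},{"travel":[0.775,-0.465,0],"rot":[0,0,0],"fingers":1},{"travel":[0.775,-0.465,0],"rot":[0,0,0],"fingers":1}]'|grep tcp; done
python3 -W ignore look.py sisal1 backing spare1 felt1 cap;python3 -W ignore held.py sisal1
```

```text
tcp_pos: [0.4903, 0.0535, 0.1482]
tcp_pos: [0.4308, 0.1477, 0.1443]
tcp_pos: [0.3765, 0.24, 0.1449]
tcp [0.3765 0.24   0.1449] 31.15
sisal1 0.65 z 0.046 [0.4886 0.0525 0.0293]
sisal1 0.61 z 0.0298 [0.3774 0.2383 0.0286]
backing 0.73 z 0.0486 [ 0.4323 -0.284   0.0206]
backing 0.56 z 0.0031 [0.6433 0.0452 0.0744]
spare1 0.81 z 0.0435 [ 0.6046 -0.2387  0.0019]
spare1 0.65 z 0.0458 [6.424e-01 1.569e-01 3.000e-04]
spare1 0.5 z 0.05 [ 0.5491 -0.2891  0.0022]
felt1 0.53 z 0.0302 [0.4766 0.1889 0.0292]
tcp [0.3775 0.2385 0.1452] gap 0.08530554393579125 clock 31.45
held 0.72 [256. 195.] top z-tcp -0.1158 xy-tcp [0.0007 0.0004] r 0.0298
```

```bash
python3 -m pendant '[{"travel":[0,0,0.4],"rot":[0,0,0],"fingers":1},{"travel":[0,0,0.7],"rot":[0,0,0],"fingers":1},{"travel":[0,0,0.895],"rot":[0,0,0],"fingers":1},{"travel":[0,0,0.895],"rot":[0,0,0],"fingers":1},{"travel":[0,0,0.895],"rot":[0,0,0],"fingers":1}]' 60 |grep -E "tcp|wrist"
python3 -m pendant '[{"travel":[0,0,0],"rot":[0,0,0],"fingers":-1},{"travel":[0,0,0],"rot":[0,0,0],"fingers":-1},{"travel":[0,0,0],"rot":[0,0,0],"fingers":-1},{"travel":[0,0,0],"rot":[0,0,0],"fingers":-1},{"travel":[0,0,0],"rot":[0,0,0],"fingers":-1}]'
python3 -m pendant '[{"travel":[0,0,-0.2],"rot":[0,0,0],"fingers":-1},{"travel":[0,0,-0.5],"rot":[0,0,0],"fingers":-1},{"travel":[0,0,-0.8],"rot":[0,0,0],"fingers":-1},{"travel":[0,0,-0.95],"rot":[0,0,0],"fingers":-1},{"travel":[0,0,-0.95],"rot":[0,0,0],"fingers":-1}]' | grep -E "tcp|grip|gap"
for i in 1 2; do python3 -m pendant '[{"travel":[-0.3,0.15,0],"rot":[0,0,0],"fingers":-1},{"travel":[-0.6,0.35,0],"rot":[0,0,0],"fingers":-1},{"travel":[-0.775,0.465,0],"rot":[0,0,0],"fingers":-1},{"travel":[-0.775,0.465,0],"rot":[0,0,0],"fingers":-1},{"travel":[-0.775,0.465,0],"rot":[0,0,0],"fingers":-1}]'; done| grep -E "tcp|grip|gap|clock"
python3 -W ignore held.py sisal1; python3 -W ignore look.py felt1 cap
```

```text
tcp_pos: [0.3767, 0.2393, 0.0382]
wrist_force: [0.0, -0.1, 0.5]
clock: 32.55
tcp_pos: [0.3781, 0.2401, 0.0403]
orientation: [0.001, 0.707, 0.707, 0.002]
wrist_force: [-1.7, -1.9, 11.4]
finger_gap: 0.0564
grip_force: 61.3
tcp_pos: [0.379, 0.2407, 0.1558]
finger_gap: 0.0564
grip_force: 63.7
clock: 33.55
tcp_pos: [0.4319, 0.1462, 0.1512]
finger_gap: 0.0565
grip_force: 63.7
clock: 34.05
tcp_pos: [0.4873, 0.0543, 0.1514]
finger_gap: 0.0564
grip_force: 63.8
tcp [0.4873 0.0543 0.1514] gap 0.05636046210979892 clock 34.05
held 0.82 [260. 193.] top z-tcp -0.106 xy-tcp [ 0.0021 -0.0014] r 0.0291
held 0.68 [257. 260.] top z-tcp -0.011 xy-tcp [ 0.0005 -0.0004] r 0.03
tcp [0.487  0.0548 0.1516] 34.15
cap 0.76 z 0.0298 [0.4234 0.3406 0.0285]
```

```bash
python3 -m pendant '[{"travel":[-0.014,0.013,0.25],"rot":[0,0,0],"fingers":-1},{"travel":[-0.014,0.013,0.5],"rot":[0,0,0],"fingers":-1},{"travel":[-0.014,0.013,0.59],"rot":[0,0,0],"fingers":-1},{"travel":[-0.014,0.013,0.62],"rot":[0,0,0],"fingers":-1},{"travel":[-0.014,0.013,0.63],"rot":[0,0,0],"fingers":-1},{"travel":[-0.014,0.013,0.635],"rot":[0,0,0],"fingers":-1},{"travel":[-0.014,0.013,0.635],"rot":[0,0,0],"fingers":-1}]'
for i in 1 2; do python3 -m pendant '[{"travel":[0,0,0.006],"rot":[0,0,0],"fingers":-1},{"travel":[0,0,0.006],"rot":[0,0,0],"fingers":-1}]' | grep -E "tcp|wrist"; done
```

```text
clock: 35.0
tcp_pos: [0.4906, 0.0519, 0.0769]
orientation: [0.001, 0.707, 0.707, 0.001]
wrist_force: [0.2, 0.4, 0.2]
finger_gap: 0.0564
grip_force: 63.8
tcp_pos: [0.49, 0.0519, 0.0755]
wrist_force: [-0.7, -0.6, -0.3]
tcp_pos: [0.4899, 0.0518, 0.0745]
wrist_force: [0.7, 0.0, -0.5]
```

```bash
python3 -m pendant '[{"travel":[0.006,-0.008,0],"rot":[0,0,0],"fingers":-1},{"travel":[0.006,-0.008,0.003],"rot":[0,0,0],"fingers":-1}]' | grep -E "tcp|wrist"; for i in 1 2; do python3 -m pendant '[{"travel":[0,0,0.005],"rot":[0,0,0],"fingers":-1},{"travel":[0,0,0.005],"rot":[0,0,0],"fingers":-1}]' | grep -E "tcp|wrist"; done
```

```text
tcp_pos: [0.489, 0.0526, 0.0744]
wrist_force: [-1.8, 0.4, 5.6]
tcp_pos: [0.489, 0.0526, 0.0744]
wrist_force: [-2.5, 0.1, 8.3]
tcp_pos: [0.489, 0.0526, 0.0743]
wrist_force: [-3.1, -0.5, 13.5]
```

```bash
python3 -m pendant '[{"travel":[0,0,-0.005],"rot":[0,0,0],"fingers":0.8},{"travel":[0,0,-0.005],"rot":[0,0,0],"fingers":0.8},{"travel":[0,0,-0.005],"rot":[0,0,0],"fingers":0.8},{"travel":[0,0,-0.3],"rot":[0,0,0],"fingers":0.9},{"travel":[0,0,-0.6],"rot":[0,0,0],"fingers":1},{"travel":[0,0,-0.75],"rot":[0,0,0],"fingers":1},{"travel":[0,0,-0.75],"rot":[0,0,0],"fingers":1}]'|grep tcp
for i in 1 2; do python3 -m pendant '[{"travel":[0.568,-0.052,0],"rot":[0,0,0],"fingers":1},{"travel":[0.568,-0.052,0],"rot":[0,0,0],"fingers":1},{"travel":[0.568,-0.052,0],"rot":[0,0,0],"fingers":1}]'|grep tcp; done
python3 -W ignore look.py sisal1 spare1 felt1 cap;python3 -W ignore held.py felt1
```

```text
tcp_pos: [0.4907, 0.0526, 0.1654]
tcp_pos: [0.4814, 0.1225, 0.1613]
tcp_pos: [0.4756, 0.1901, 0.1615]
tcp [0.4756 0.1901 0.1615] 37.3
sisal1 0.62 z 0.064 [0.4882 0.0517 0.0273]
spare1 0.67 z 0.0461 [ 0.5486 -0.289   0.0021]
spare1 0.66 z 0.048 [ 0.6047 -0.2388  0.002 ]
spare1 0.61 z 0.0461 [6.422e-01 1.571e-01 1.000e-04]
felt1 0.5 z 0.0303 [0.4769 0.1868 0.0276]
tcp [0.4763 0.1878 0.1624] gap 0.08559517954440901 clock 37.55
held 0.86 [259. 189.] top z-tcp -0.133 xy-tcp [0.0015 0.001 ] r 0.0298
```

```bash
python3 -m pendant '[{"travel":[0,0.005,0.3],"rot":[0,0,0],"fingers":1},{"travel":[0,0.005,0.5],"rot":[0,0,0],"fingers":1},{"travel":[0,0.005,0.5],"rot":[0,0,0],"fingers":1}]' 60 |grep -E "tcp|wrist"
python3 -m pendant '[{"travel":[0,0,0.3],"rot":[0,0,0],"fingers":1},{"travel":[0,0,0.53],"rot":[0,0,0],"fingers":1},{"travel":[0,0,0.53],"rot":[0,0,0],"fingers":1},{"travel":[0,0,0.53],"rot":[0,0,0],"fingers":1}]' 60 |grep -E "tcp|wrist"
python3 -m pendant '[{"travel":[0,0,0],"rot":[0,0,0],"fingers":-1},{"travel":[0,0,0],"rot":[0,0,0],"fingers":-1},{"travel":[0,0,0],"rot":[0,0,0],"fingers":-1},{"travel":[0,0,0],"rot":[0,0,0],"fingers":-1},{"travel":[0,0,0],"rot":[0,0,0],"fingers":-1}]'
python3 -m pendant '[{"travel":[0,0,-0.2],"rot":[0,0,0],"fingers":-1},{"travel":[0,0,-0.5],"rot":[0,0,0],"fingers":-1},{"travel":[0,0,-0.8],"rot":[0,0,0],"fingers":-1},{"travel":[0,0,-0.95],"rot":[0,0,0],"fingers":-1},{"travel":[0,0,-0.95],"rot":[0,0,0],"fingers":-1}]' | grep -E "tcp|grip|gap"
for i in 1 2; do python3 -m pendant '[{"travel":[-0.2,0.02,0],"rot":[0,0,0],"fingers":-1},{"travel":[-0.4,0.04,0],"rot":[0,0,0],"fingers":-1},{"travel":[-0.568,0.052,0],"rot":[0,0,0],"fingers":-1},{"travel":[-0.568,0.052,0],"rot":[0,0,0],"fingers":-1}]'; done| grep -E "tcp|grip|gap|clock"
python3 -W ignore held.py felt1; python3 -W ignore look.py cap
```

```text
tcp_pos: [0.4745, 0.1877, 0.0999]
wrist_force: [-0.5, -0.0, 0.4]
tcp_pos: [0.4773, 0.1888, 0.0402]
wrist_force: [1.2, 0.7, 0.3]
clock: 38.85
tcp_pos: [0.4785, 0.1893, 0.0419]
orientation: [0.001, 0.707, 0.707, 0.002]
wrist_force: [-2.0, -1.0, 10.5]
finger_gap: 0.0561
grip_force: 61.2
tcp_pos: [0.4794, 0.1896, 0.1574]
finger_gap: 0.0562
grip_force: 63.5
clock: 39.75
tcp_pos: [0.4827, 0.119, 0.1524]
finger_gap: 0.0558
grip_force: 63.5
clock: 40.15
tcp_pos: [0.4893, 0.0514, 0.1526]
finger_gap: 0.0557
grip_force: 63.5
tcp [0.4893 0.0514 0.1526] gap 0.055705868393264905 clock 40.15
held 0.98 [257. 258.] top z-tcp -0.0126 xy-tcp [0.0006 0.0002] r 0.0302
held 0.64 [458.  63.] top z-tcp -0.1057 xy-tcp [0.1492 0.1029] r 0.022
tcp [0.489  0.053  0.1527] 40.25
cap 0.57 z 0.0494 [ 0.548  -0.1733  0.0206]
cap 0.5 z 0.0299 [0.4222 0.342  0.0279]
```

```bash
python3 -m pendant '[{"travel":[0,0,0.2],"rot":[0,0,0],"fingers":-1},{"travel":[0,0,0.35],"rot":[0,0,0],"fingers":-1},{"travel":[0,0,0.44],"rot":[0,0,0],"fingers":-1},{"travel":[0,0,0.47],"rot":[0,0,0],"fingers":-1},{"travel":[0,0,0.475],"rot":[0,0,0],"fingers":-1},{"travel":[0,0,0.475],"rot":[0,0,0],"fingers":-1}]'
for i in 1 2; do python3 -m pendant '[{"travel":[0,0,0.006],"rot":[0,0,0],"fingers":-1},{"travel":[0,0,0.006],"rot":[0,0,0],"fingers":-1}]' | grep -E "tcp|wrist"; done
```

```text
clock: 40.95
tcp_pos: [0.4899, 0.0528, 0.0968]
orientation: [0.0, 0.707, 0.707, 0.0]
wrist_force: [0.7, 0.1, -0.7]
finger_gap: 0.0557
grip_force: 63.6
tcp_pos: [0.4898, 0.0526, 0.096]
wrist_force: [0.4, 0.4, -0.7]
tcp_pos: [0.4895, 0.0526, 0.0949]
wrist_force: [-0.6, 0.5, -1.0]
```

```bash
for i in 1 2 3; do python3 -m pendant '[{"travel":[0,-0.002,0.005],"rot":[0,0,0],"fingers":-1},{"travel":[0,-0.002,0.005],"rot":[0,0,0],"fingers":-1}]' | grep -E "tcp|wrist"; done
```

```text
tcp_pos: [0.4892, 0.0526, 0.0942]
wrist_force: [0.7, 0.1, 0.0]
tcp_pos: [0.4892, 0.0526, 0.094]
wrist_force: [-0.3, -0.1, 4.6]
tcp_pos: [0.4892, 0.0526, 0.094]
wrist_force: [-2.4, 0.1, 8.2]
```

```bash
python3 -m pendant '[{"travel":[0,0,0],"rot":[0,0,0],"fingers":0.8},{"travel":[0,0,0],"rot":[0,0,0],"fingers":0.8},{"travel":[0,0,0],"rot":[0,0,0],"fingers":0.8},{"travel":[0,0,-0.3],"rot":[0,0,0],"fingers":0.9},{"travel":[0,0,-0.6],"rot":[0,0,0],"fingers":1},{"travel":[0,0,-0.6],"rot":[0,0,0],"fingers":1}]'|grep tcp
for i in 1 2 3; do python3 -m pendant '[{"travel":[0.801,-0.183,0],"rot":[0,0,0],"fingers":1},{"travel":[0.801,-0.183,0],"rot":[0,0,0],"fingers":1},{"travel":[0.801,-0.183,0],"rot":[0,0,0],"fingers":1}]'|grep tcp; done
python3 -W ignore look.py felt1 sisal1 spare1 cap;python3 -W ignore held.py cap
```

```text
tcp_pos: [0.4916, 0.0525, 0.1692]
tcp_pos: [0.4647, 0.1528, 0.1642]
tcp_pos: [0.4433, 0.2486, 0.1642]
tcp_pos: [0.422, 0.3444, 0.1642]
tcp [0.422  0.3444 0.1642] 43.45
felt1 0.77 z 0.0823 [0.4886 0.0521 0.0274]
spare1 0.76 z 0.045 [ 6.421e-01  1.570e-01 -1.000e-04]
spare1 0.7 z 0.0478 [ 0.6046 -0.2385  0.0022]
spare1 0.5 z 0.0497 [ 0.5493 -0.2891  0.0023]
cap 0.88 z 0.0301 [0.4249 0.34   0.0273]
cap 0.3 z 0.0483 [ 0.4907 -0.2337  0.0213]
tcp [0.4231 0.3394 0.1645] gap 0.08525454831754124 clock 43.7
held 0.97 [260. 186.] top z-tcp -0.1351 xy-tcp [0.0011 0.0032] r 0.0296
```

```bash
python3 -m pendant '[{"travel":[0.008,0.003,0.3],"rot":[0,0,0],"fingers":1},{"travel":[0.008,0.003,0.5],"rot":[0,0,0],"fingers":1},{"travel":[0.008,0.003,0.5],"rot":[0,0,0],"fingers":1}]' 60 |grep -E "tcp|wrist"
python3 -m pendant '[{"travel":[0,0,0.3],"rot":[0,0,0],"fingers":1},{"travel":[0,0,0.555],"rot":[0,0,0],"fingers":1},{"travel":[0,0,0.555],"rot":[0,0,0],"fingers":1},{"travel":[0,0,0.555],"rot":[0,0,0],"fingers":1}]' 60 |grep -E "tcp|wrist"
python3 -m pendant '[{"travel":[0,0,0],"rot":[0,0,0],"fingers":-1},{"travel":[0,0,0],"rot":[0,0,0],"fingers":-1},{"travel":[0,0,0],"rot":[0,0,0],"fingers":-1},{"travel":[0,0,0],"rot":[0,0,0],"fingers":-1},{"travel":[0,0,0],"rot":[0,0,0],"fingers":-1}]'
python3 -m pendant '[{"travel":[0,0,-0.2],"rot":[0,0,0],"fingers":-1},{"travel":[0,0,-0.5],"rot":[0,0,0],"fingers":-1},{"travel":[0,0,-0.8],"rot":[0,0,0],"fingers":-1},{"travel":[0,0,-0.98],"rot":[0,0,0],"fingers":-1},{"travel":[0,0,-0.98],"rot":[0,0,0],"fingers":-1}]' | grep -E "tcp|grip|gap"
for i in 1 2 3; do python3 -m pendant '[{"travel":[-0.3,0.06,0],"rot":[0,0,0],"fingers":-1},{"travel":[-0.6,0.12,0],"rot":[0,0,0],"fingers":-1},{"travel":[-0.801,0.183,0],"rot":[0,0,0],"fingers":-1},{"travel":[-0.801,0.183,0],"rot":[0,0,0],"fingers":-1}]'; done| grep -E "tcp|grip|gap|clock"
python3 -W ignore held.py cap;python3 -c "
from h import *
print(env.get_state()['tcp_pos'])"
```

```text
tcp_pos: [0.4213, 0.3395, 0.1019]
wrist_force: [0.1, -0.1, -0.7]
tcp_pos: [0.4236, 0.3416, 0.0394]
wrist_force: [0.5, 0.2, 0.6]
clock: 45.0
tcp_pos: [0.4247, 0.3428, 0.0413]
orientation: [0.001, 0.707, 0.707, 0.002]
wrist_force: [-0.8, -1.9, 9.3]
finger_gap: 0.0562
grip_force: 61.4
tcp_pos: [0.4255, 0.3434, 0.1607]
finger_gap: 0.0558
grip_force: 63.9
clock: 45.9
tcp_pos: [0.4452, 0.2432, 0.1552]
finger_gap: 0.0559
grip_force: 63.9
clock: 46.3
tcp_pos: [0.4675, 0.1479, 0.1554]
finger_gap: 0.056
grip_force: 63.9
clock: 46.7
tcp_pos: [0.4899, 0.0522, 0.1556]
finger_gap: 0.0567
grip_force: 63.9
tcp [0.4899 0.0522 0.1556] gap 0.056652474088653045 clock 46.7
held 0.75 [262. 259.] top z-tcp -0.012 xy-tcp [0.0009 0.0001] r 0.0301
[0.48872764 0.05419738 0.15550492]
```

```bash
python3 -m pendant '[{"travel":[-0.006,-0.001,0.15],"rot":[0,0,0],"fingers":-1},{"travel":[-0.006,-0.001,0.28],"rot":[0,0,0],"fingers":-1},{"travel":[-0.006,-0.001,0.34],"rot":[0,0,0],"fingers":-1},{"travel":[-0.006,-0.001,0.355],"rot":[0,0,0],"fingers":-1},{"travel":[-0.006,-0.001,0.355],"rot":[0,0,0],"fingers":-1}]'|grep -E "tcp|wrist"
for i in 1 2 3; do python3 -m pendant '[{"travel":[0,0,0.006],"rot":[0,0,0],"fingers":-1},{"travel":[0,0,0.006],"rot":[0,0,0],"fingers":-1}]' | grep -E "tcp|wrist"; done
```

```text
tcp_pos: [0.4887, 0.0536, 0.1134]
wrist_force: [-0.0, -0.6, -1.3]
tcp_pos: [0.4894, 0.053, 0.1132]
wrist_force: [0.2, 0.3, -1.9]
tcp_pos: [0.4891, 0.0528, 0.1121]
wrist_force: [0.7, -0.0, -1.3]
tcp_pos: [0.4891, 0.0528, 0.1115]
wrist_force: [-1.1, -0.6, 0.8]
```

Contact is starting. Settle, release and retreat.

```bash
python3 -m pendant '[{"travel":[0,0,0.004],"rot":[0,0,0],"fingers":-1},{"travel":[0,0,0.007],"rot":[0,0,0],"fingers":-1}]' | grep -E "tcp|wrist"
python3 -m pendant '[{"travel":[0,0,0],"rot":[0,0,0],"fingers":0.8},{"travel":[0,0,0],"rot":[0,0,0],"fingers":0.8},{"travel":[0,0,0],"rot":[0,0,0],"fingers":0.8},{"travel":[0,0,-0.3],"rot":[0,0,0],"fingers":0.9},{"travel":[0,0,-0.6],"rot":[0,0,0],"fingers":1},{"travel":[0,0,-0.8],"rot":[0,0,0],"fingers":1},{"travel":[0,0,-0.8],"rot":[0,0,0],"fingers":1}]'|grep tcp
for i in 1 2; do python3 -m pendant '[{"travel":[0.9,-0.2,0],"rot":[0,0,0],"fingers":1},{"travel":[0.9,-0.2,0],"rot":[0,0,0],"fingers":1},{"travel":[0.9,-0.2,0],"rot":[0,0,0],"fingers":1}]'|grep tcp; done
python3 -W ignore look.py cap spare1 filled1 paste_can
python3 - <<'E'
import cv2; im=cv2.imread("pics/last.png"); cv2.imwrite("pics/fin.png",cv2.resize(im[90:300,90:450],None,fx=2.2,fy=2.2))
from h import *
c,im,d=shoot("scene"); cv2.imwrite("pics/fs.png",cv2.resize(im[140:280,100:420],None,fx=2.5,fy=2.5,interpolation=cv2.INTER_CUBIC))
E
```

```text
tcp_pos: [0.4892, 0.0528, 0.1113]
wrist_force: [-3.5, -0.6, 9.7]
tcp_pos: [0.4912, 0.0528, 0.2099]
tcp_pos: [0.4631, 0.164, 0.2054]
tcp_pos: [0.4395, 0.2721, 0.2054]
tcp [0.4395 0.2721 0.2054] 49.4
cap 0.72 z 0.1001 [0.4889 0.053  0.0294]
spare1 0.85 z 0.0483 [ 0.6048 -0.2388  0.0019]
spare1 0.6 z 0.0482 [ 0.5487 -0.2889  0.002 ]
spare1 0.57 z 0.0493 [6.416e-01 1.574e-01 1.000e-04]
filled1 0.81 z 0.048 [ 4.327e-01 -2.860e-01 -2.000e-04]
filled1 0.81 z 0.0475 [ 5.495e-01 -1.742e-01  2.000e-04]
filled1 0.79 z 0.0502 [ 4.914e-01 -2.352e-01 -2.000e-04]
filled1 0.5 z 0.0467 [ 4.871e-01 -3.460e-01  2.000e-04]
paste_can 0.7 z 0.0988 [ 0.3571 -0.1772  0.0309]
```

View pics/fin.png

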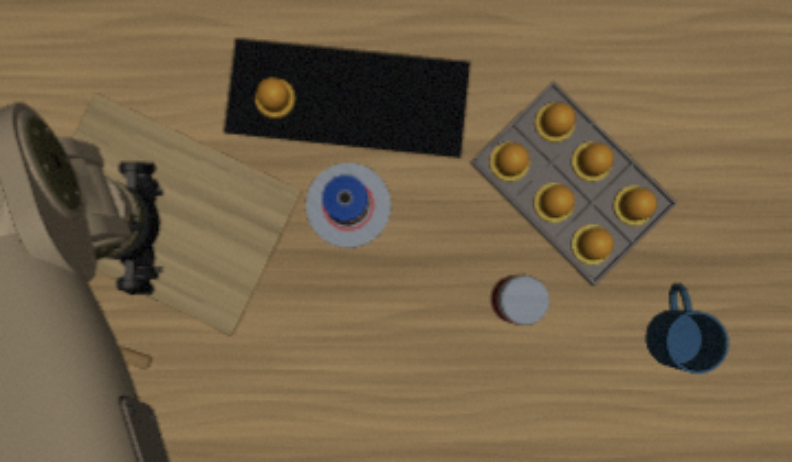

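View pics/fs.png

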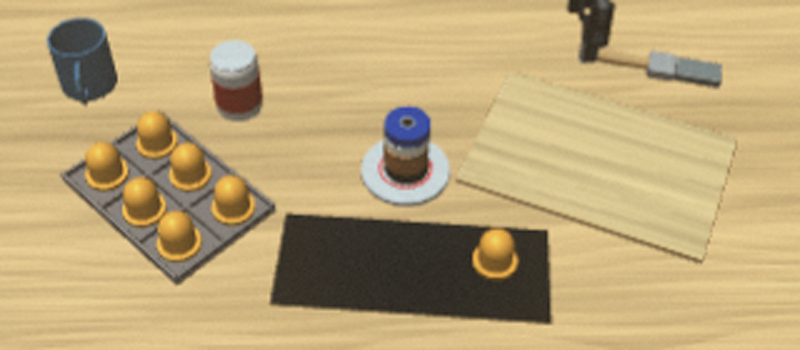

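Both pictures show the full pack upright at the plate's centre with its top at z 0.100, the board empty, all six pockets filled and one spare on the mat. The can, brush and mug have not moved. Hand in.

```bash
python3 -c "
from workcell import env
print(env.hand_in())"
```

```text
the job is handed in; nothing more can be done
None
```

The job is done and handed in: black, two tan, one white and blue are stacked flat, within about 1 mm of the plate centre; both empty tray pockets have a cover, one spare stands on the mat, and the can, brush and mug are undisturbed.

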